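# Empty the press's catch tray, then jack it up and hold it

## Task

The rubber caps on the posts under the moulding press's catch tray need changing: first move both green pot feet from the tray into the blue tote, then set the red jack down on the bench with its saddle centred under the tray's yellow lift pad (red dot on top) and let go of it. Press the jack's handle right down once so that the tray lifts, let the handle come all the way back up so that the tray settles, then press it right down again and keep it held down: finish while still pressing the handle, with the tray up on the jack alone. Leave the garden things on the bench where they are.

Things in the scene. Friction and masses are not known exactly. Their poses are not given: they have to be found in the camera images.
- foot_a_c (a point): green recycled-plastic pot foot, a finished part lying in the catch tray: block 64 mm long (its x) x 34 mm wide (its y) x 28 mm high, with a heel 18 mm long that rises 12 mm more (40 mm in all) at its +x end; 80 g. The point is the centre of the 28 mm block, 14 mm above its underside. z up
- foot_b_c (a point): green recycled-plastic pot foot, a finished part lying in the catch tray: block 64 mm long (its x) x 34 mm wide (its y) x 28 mm high, with a heel 18 mm long that rises 12 mm more (40 mm in all) at its +x end; 80 g. The point is the centre of the 28 mm block, 14 mm above its underside. z up
- tote_in (a point): open blue plastic tote, 240 mm (its x) x 170 mm (its y) x 80 mm tall, walls and floor 5 mm, loose, 0.7 kg. The point is the centre of its inner floor, 5 mm above the bench; z up
- lift_pad (a point): centre of the UNDERSIDE of the tray's yellow lift pad, 90 mm above the bench with the tray down. The pad is a tongue 50 mm wide and 8 mm thick; its free end is 25 mm from this point along -x, the tray's front wall 35 mm along +x. x points level from the pad to the tray and machine, z up (tips with the tray). The tray's floor is 8 mm and its rim 30 mm above this point
- press: blue and grey moulding press with its catch tray; origin on the bench right under the lift pad, x to the machine. The aluminium tray spans x 35 to 260 mm, 250 mm wide. It rests on two posts (36 mm across) at x 60, y +-105 mm; the space between and before them is free for the jack. The machine begins at x 300 mm (130 mm tall; from 370 mm on, 260 mm tall plus a 50 mm ram housing)
- tray (a joint): angle of the catch tray about its hinge at the machine, 270 mm from the lift pad, rad: 0 = down on its posts, level; grows as the pad end rises (0.08 rad lifts the pad 22 mm). It falls back by its own weight of about 2 kg
- jack_grip (a point): red lever jack, loose, 0.9 kg: centre of its red housing, 41 mm above the jack's underside. Grip it here: a block 60 mm long (x) x 46 mm wide (y), its top 31 mm above this point, its sides free down to the base plate. x points to the saddle, whose axis is 60 mm ahead; the handle is at -x; z up. The base plate is 62 mm wide, 10 mm thick, from 85 mm ahead to 120 mm behind this point
- saddle_top (a point): centre of the top of the jack's round steel saddle, 38 mm across and 12 mm thick, 78 mm above the jack's underside while the handle is up (12 mm lower than the lift pad); it rises straight up by 34 mm as the handle goes fully down
- handle_pad (a point): centre of the top of the black rubber press pad, 36 x 36 mm, at the end of the jack's handle; with the handle up it is 99 mm behind (jack's -x) and 45 mm above the housing's centre, the pad tilted 0.3 rad (its outer edge higher); it swings down by 42 mm and tilts the other way by 0.2 rad
- pump (a joint): the jack's handle, rad: 0 = up, 0.5 = fully down. Press on the pad's top to move it. A spring and the tray's weight push it back up as soon as it is let go (nothing locks it); the push is about 3 N at first and 10 to 16 N when down with the tray on the saddle
- pot: bystander, not to be disturbed: green ceramic plant pot, 124 mm across the rim, 100 mm tall; origin at the centre of its underside
- sprayer: bystander, not to be disturbed: trigger sprayer, white bottle 74 mm across, green head, 205 mm tall in all; origin at the centre of its underside
- pot_stack: bystander, not to be disturbed: stack of small terracotta pots, 96 mm across, 95 mm tall; origin at the centre of its underside
- jar: bystander, not to be disturbed: small glass jar with hinged lid, 62 mm across, 75 mm tall; origin at the centre of its underside
- trowel: bystander, not to be disturbed: transplanting trowel with wooden handle, lying flat, 280 mm long (130 mm to the handle's end, along its -x; blade to its +x), up to 28 mm high; origin at the centre of its underside
- rake: bystander, not to be disturbed: steel hand rake lying flat, 205 mm long (120 mm to the handle's end along its -x; 80 mm wide tines to its +x), up to 38 mm high; origin at the centre of its underside

How it is judged:
By the outcome, as a careful person would: the job done as asked, in the order asked, and still so for the second after the job is handed in, while the arm keeps its last pose, push and grip.
It also fails if it takes over 72 s, if anything falls off the work surface, if the arm or the gripper's body presses on something with over 40 N, if the wrist force passes 120 N, or if a joint passes its speed limit or range.

## Robot

A 6-joint arm with a two-finger parallel gripper is mounted at the origin on the work surface. World frame = base frame: x ahead of the robot, y to its left, z up, the work surface at z = 0. Lengths are in mm, angles in rad, forces in N, time in s.
With the tool pointing down it reaches from about 300 to 775 mm from the base axis. Payload 14.6 kg.
Tool frame: the origin (TCP) lies at the very end of the fingers, on their centre line; the grasp point (between the pads) lies 19 mm behind it; z points along the fingers, y is the line along which they close (so a half turn about z gives the same grasp; the last joint's range is limited). The gripper opens to 94 mm and grips with 3 to 60 N. Pads are 16 mm wide; open, the fingers measure 119 mm over their backs; the gripper's body (75 mm by 177 mm) begins 78 mm behind the grasp point.
Start: joints at [-1.205, 0.3, 1.521, -0, 1.321, -0.067], TCP at [230.67, -499.28, 205.446] pointing down, gripper open.
Joint ranges: [-3.03, 3.03], [-0.79, 2.21], [0.23, 2.52], [-1.04, 4.18], [0, 3.07], [-2.55, 2.55]. Speed limits (rad/s): [2.22, 2.22, 2.57, 3.14, 3.14, 3.14].

## Interface

Orientations are given as [roll, pitch, yaw] about the fixed x, y, z axes, in that order (R = Rz(yaw) Ry(pitch) Rx(roll)).
In Python, from cell import manip, eyes, ticket gives the robot as it stands. The module is installed in compiled form; this text tells all that it offers.
- The arm moves only by the tool arm_command, never from a script. Its argument "plan" is a list of rows, each a list of 5 numbers: the opening, from -1 (shut) to 1 (fully open), then the shift along the tool's x, y, z in m, then the turn about the tool's z in rad. In form: [[jaw, dx, dy, dz, roll], ...]. A call has 1 to 20 rows; each row shifts and turns the commanded pose from where the row before left it, along the tool's axes as they then stand; what a row does not reach is not made up. A row lasts 1/8 s, in which the tool goes at most 62.5 mm and 10.7 degrees, less where a joint would pass 70% of its speed; a pose out of reach is approached as far as the arm can. A call is refused whole if a number of a shift passes 0.0625 or a number of a turn 0.188, either way. A call with a gripper value outside its range is refused whole. The fingers move at their own pace and stop on an object; "newtons" is the grip in N (left out, the last holds). Time passes only in rows, so rows that do not move let the fingers close. It gives the time, the measured TCP pose, the force, the opening and the grip force at its end, in the units of the state.
- manip.read_state(): the state, without advancing time (a new reading comes with each control period).
- eyes.camera(name): name is "side" or "top" or "wrist"; returns a dict with "img" (420x560x3 uint8, blue, green, red), "z_map" (420x560 float32, mm along the optical axis (not along the pixel's ray), 0 where there is no reading), "fx", "fy", "cx", "cy" (pixels), "dist" ([k1, k2, p1, p2, k3] as OpenCV has them; the pictures are not rectified), "eye" and "orientation" of the camera in the world. Camera axes: x right, y down, z forward; pixel columns grow to the right and rows downward; lengths in mm; the calibration is good to about 2 mm. A picture is of the moment at which its call begins.
- ticket.sign_off(): hands the job in; it is judged then, once.
The state is a dict: "clock": time; "joints": joint angles; "qd": joint speeds; "effort": joint torques, N m; "eef_pos": TCP position; "eef_rot": TCP orientation; "wrist_force": force on the tool from outside, world axes, zero at the start; "moment": the same for the moment, N m; "finger_gap": finger opening in mm; "finger_force": force on a finger pad.
Only numpy, scipy, OpenCV 4.12 (cv2) and the standard library are available. Lean on these libraries where they do the work, as an engineer would, in place of code of your own. Each camera call takes 0.05 s, during which the arm holds its last target. There are 200 camera calls.

## Working session

There is one attempt and no reset: what is moved stays moved. The work goes in short steps, Python scripts to look and compute and a tool call to move; the robot and the scene stay as the last step left them, time stands still between calls to the robot, and variables do not carry over. Pictures are saved under pics/ and viewed, at most 10 in all, crops included, and the job is handed in when it is done.

Besides the shell and the picture viewer there is one more tool, called after "Emit:" as name(argument=value, ...), one argument or row to a line, values as JSON. arm_command: Moves the arm, as the interface text tells. Its arguments: {"type":"object","properties":{"plan":{"type":"array"},"newtons":{"type":"number"}},"required":["plan"]}

```bash
mkdir -p pics
cat > h.py <<'E'
import numpy as np, cv2
from scipy.spatial.transform import Rotation as R
from cell import manip, eyes, ticket
def cam(n):
    c=eyes.camera(n); c['K']=np.array([[c['fx'],0,c['cx']],[0,c['fy'],c['cy']],[0,0,1.]])
    o=np.array(c['orientation'],float)
    c['R']=o if o.shape==(3,3) else R.from_euler('xyz',o).as_matrix()
    c['eye']=np.array(c['eye'],float); return c
def cloud(c):
    h,w=c['z_map'].shape
    u,v=np.meshgrid(np.arange(w),np.arange(h))
    p=cv2.undistortPoints(np.stack([u,v],-1).reshape(-1,1,2).astype(float),c['K'],np.array(c['dist'],float)).reshape(h,w,2)
    z=c['z_map'][...,None]
    P=np.concatenate([p*z,z],-1)@c['R'].T+c['eye']
    P[c['z_map']==0]=np.nan
    return P
E
python3 - <<'E'
from h import *
for n in['top','side']:
    c=cam(n);cv2.imwrite(f'pics/{n}0.png',c['img']);print(n,c['eye'],c['orientation'])
    np.savez(f'{n}0.npz',P=cloud(c),img=c['img'])
print(manip.read_state())
E
```

```text
top [ 443.09893178   46.83404087 1526.41459178] [-3.06000068  0.006321   -1.58286512]
side [ 94.92613363 619.2698439  975.87840724] [-2.44210159  0.00262731 -2.45341225]
{'clock': 0.1, 'joints': array([-1.20458470e+00,  3.00411493e-01,  1.52150444e+00,  4.93625111e-05,
        1.32069940e+00, -6.65871357e-02]), 'qd': array([-0.00019716, -0.00219743, -0.00416376, -0.00308416,  0.00046313,
       -0.00136046]), 'effort': array([ 2.73278038e-04, -5.32642758e+01, -3.53283691e+01,  7.08981394e-02,
        2.34978728e-02, -4.38114910e-05]), 'eef_pos': array([ 230.61060287, -499.06608469,  204.95144575]), 'eef_rot': array([-3.14057542e+00, -1.15755475e-04,  4.32786465e-01]), 'wrist_force': array([ 0.32261499,  0.29257473, -0.94363304]), 'moment': array([ 0.03355443,  0.07363511, -0.00382831]), 'finger_force': 0.0, 'finger_gap': 93.68134980051579}
```

View pics/top0.png

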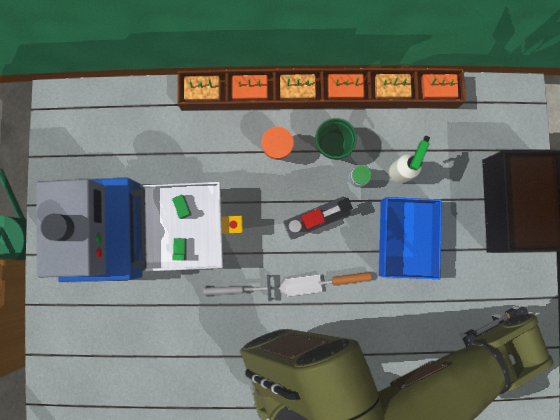

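View pics/side0.png

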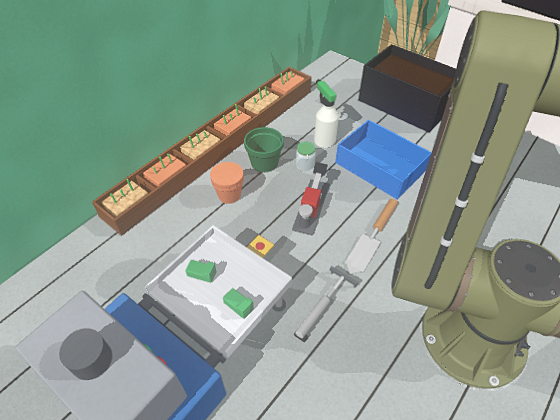

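The top view (up = +x, left = +y) shows the tray at px (185,225) with green feet at (181,206) and (179,248), and the yellow pad at (235,224). The red jack is at (313,218) with its saddle to the left at (293,227), and the tote is at (410,238). The rake and trowel lie at about row 285, and the pots, jar and sprayer at rows 130-175.

```bash
cat > seg.py <<'E'
from h import *
def comps(img,lo,hi,P,box,zr,amin=25):
    hsv=cv2.cvtColor(img,cv2.COLOR_BGR2HSV)
    m=cv2.inRange(hsv,np.array(lo),np.array(hi))
    if box: mm=np.zeros_like(m); mm[box[1]:box[3],box[0]:box[2]]=1; m=m*mm
    z=P[...,2]; m[~((z>zr[0])&(z<zr[1]))]=0
    n,l,s,_=cv2.connectedComponentsWithStats(m)
    for i in range(1,n):
        if s[i,4]<amin: continue
        q=P[l==i]; r=cv2.minAreaRect(q[:,:2].astype(np.float32))
        yield s[i],np.median(q,0),r,q
E
python3 - <<'E'
from seg import *
np.set_printoptions(precision=1,suppress=True)
for n,bx in [('top',dict(g=(150,185,215,270),y=(222,210,250,240),r=(295,195,330,235),b=(370,190,450,285),s=(280,190,355,245))),('side',dict(g=(180,250,260,320),y=(240,230,280,260),r=(295,180,325,225),b=(330,115,435,200),s=(285,160,330,235)))]:
    d=np.load(n+'0.npz');P=d['P'];img=d['img']
    for nm,lo,hi,zr in [('g',(45,100,40),(80,255,255),(118,160)),('y',(20,120,80),(35,255,255),(80,115)),('r',(0,120,60),(8,255,255),(62,85)),('b',(100,100,50),(125,255,255),(60,90)),('s',(0,0,0),(180,80,255),(60,110)),('s',(0,0,0),(180,255,60),(62,130)),('s',(0,0,0),(180,255,255),(4,16))]:
        for s,md,r,q in comps(img,lo,hi,P,bx[nm],zr):
            print(n,nm,zr,s[:5],md,'rect',np.array(r[0]),np.array(r[1]),round(r[2],1),'zmax',q[:,2].max())
            if nm=='g':
                print('   heel',q[q[:,2]>132].mean(0),len(q[q[:,2]>132]),'low',q[q[:,2]<129].mean(0))
d=np.load('top0.npz');P=d['P'];
for nm,(u,v) in dict(jar=(361,175),potstack=(277,142),pot=(335,138),spr=(403,168),head=(421,150),rakeTines=(273,288),trowhandle=(350,279),trayL=(150,225),trayR=(221,225),mach=(120,225)).items(): print(nm,P[v,u])
E
```

```text
top g (118, 160) [173 195  17  23 234] [577.1 323.4 126.6] rect [576.9 323.5] [62.7 33.6] 21.1 zmax 143.25950291355775
   heel [556.4 315.7 136. ] 64 low [585.7 327.3 124.6]
top g (118, 160) [173 239  12  21 231] [452.6 329.  126.9] rect [452.7 328.5] [32.5 57.7] 89.6 zmax 144.33009761796234
   heel [430.8 330.  136.2] 58 low [460.5 328.9 124.9]
top y (80, 115) [222 216  20  18 251] [524.2 180.4  96.9] rect [524.  179.3] [50.1 56.7] 1.6 zmax 104.8425042891763
top r (62, 85) [302 208  23  21 299] [540.9 -62.5  70.7] rect [540.3 -62. ] [45.4 59.4] 21.2 zmax 81.03001554560115
top b (60, 90) [383 197  58  82 728] [ 475.8 -378.    76.5] rect [ 478.1 -359.9] [172.7 240.3] 87.6 zmax 88.92559780212741
top s (60, 110) [322 198  31  19 241] [ 570.  -145.7   81.4] rect [ 568.1 -132.7] [35.7 86.6] 23.0 zmax 96.70188027309723
top s (60, 110) [289 220  12  13 124] [517.6  -5.3  76.8] rect [517.6  -6.5] [32.9 36.1] 89.0 zmax 86.74733082242255
top s (62, 130) [337 198  16  15 139] [ 577.6 -156.6   85. ] rect [ 577.7 -155.5] [35.8 34.5] 23.8 zmax 96.70188027309723
top s (4, 16) [319 197  25  16 128] 
[... 1221 characters left out ...]
rect [521.4 -13.1] [36.  51.2] 37.0 zmax 81.89734377954483
side s (4, 16) [296 163  20   8  51] [ 651.  -189.2    9.9] rect [ 655.6 -200.2] [62.8 31.3] 47.1 zmax 15.881490218703448
side s (4, 16) [308 180   6   8  31] [ 599.6 -148.6    9.4] rect [ 599.9 -146.5] [11.1 36.1] 20.4 zmax 13.153213900244054
side s (4, 16) [292 182  38  53 451] [525.8 -33.8   9.4] rect [545.5 -78.7] [ 61.8 207. ] 21.8 zmax 15.973597594406215
jar [ 668.4 -209.2   77.3]
potstack [767.5  42.5  98.3]
pot [ 800.  -142.8    3.1]
spr [ 679.7 -323.8  130.3]
head [ 717.5 -357.2  203.5]
rakeTines [329.4  60.4   3.5]
trowhandle [ 355.2 -176.3   25.1]
trayL [524.2 420.7 100.3]
trayR [522.1 210.4  96.1]
mach [523.6 502.1 128.6]
```

Emit:
arm_command(
  plan=[
    [0.6,0,0,0,0.063],
    [0.6,0.031,-0.0321,0,0],
    [0.6,0.031,-0.0321,0,0],
    [0.6,0.031,-0.0321,0,0],
    [0.6,0.031,-0.0321,0,0],
    [0.6,0.031,-0.0321,0,0],
    [0.6,0.031,-0.0321,0,0],
    [0.6,0.031,-0.0321,0,0],
    [0.6,0.031,-0.0321,0,0],
    [0.6,0.031,-0.0321,0,0],
    [0.6,0.031,-0.0321,0,0],
    [0.6,0.031,-0.0321,0,0],
    [0.6,0.031,-0.0321,0,0],
    [0.6,0.031,-0.0321,0,0],
    [0.6,0.031,-0.0321,0,0],
    [0.6,0.031,-0.0321,0,0],
    [0.6,0.031,-0.0321,0,0],
    [0.6,0.031,-0.0321,0,0],
    [0.6,0.031,-0.0321,0,0],
    [0.6,0.031,-0.0321,0,0],
  ],
  newtons=20,
)

```text
clock: 2.6
eef_pos: [559.7, 283.6, 205.0]
eef_rot: [3.142, 0.001, 0.37]
wrist_force: [-0.5, -0.5, -0.1]
finger_gap: 75.0
finger_force: 0.0
```

Emit:
arm_command(
  plan=[
    [0.6,0.031,-0.0321,0,0],
    [0.6,0,0,0.04,0],
    [0.6,0,0,0.04,0],
    [0.6,0,0,0.022,0],
    [-1,0,0,0,0],
    [-1,0,0,0,0],
    [-1,0,0,0,0],
    [-1,0,0,0,0],
    [-1,0,0,0,0],
  ],
)

```text
clock: 3.72
eef_pos: [576.9, 323.5, 104.0]
eef_rot: [-3.142, -0.001, 0.37]
wrist_force: [-0.1, -1.2, 3.4]
finger_gap: 34.0
finger_force: 20.0
```

Emit:
arm_command(
  plan=[
    [-1,0,0,0.0,0],
    [-1,0,0,-0.03,0],
    [-1,0,0,-0.04,0.12],
    [-1,0,0,-0.04,0.12],
    [-1,-0.0063,0.0459,0,0.13],
    [-1,-0.0063,0.0459,0,0],
    [-1,-0.0063,0.0459,0,0],
    [-1,-0.0063,0.0459,0,0],
    [-1,-0.0063,0.0459,0,0],
    [-1,-0.0063,0.0459,0,0],
    [-1,-0.0063,0.0459,0,0],
    [-1,-0.0063,0.0459,0,0],
    [-1,-0.0063,0.0459,0,0],
    [-1,-0.0063,0.0459,0,0],
    [-1,-0.0063,0.0459,0,0],
    [-1,-0.0063,0.0459,0,0],
    [-1,-0.0063,0.0459,0,0],
    [-1,-0.0063,0.0459,0,0],
    [-1,-0.0063,0.0459,0,0],
    [-1,-0.0063,0.0459,0,0],
  ],
)

```text
clock: 6.22
eef_pos: [481.3, -412.8, 213.3]
eef_rot: [-3.141, 0.0, -0.0]
wrist_force: [0.3, 0.8, -0.2]
finger_gap: 33.9
finger_force: 20.0
```

Emit:
arm_command(
  plan=[
    [-1,0,0,0.05,0],
    [-1,0,0,0.05,0],
    [-1,0,0,0.05,0],
    [-1,0,0,0.03,0],
    [-1,0,0,0.02,0],
    [-1,0,0,0,0],
    [0,0,0,0,0],
    [0,0,0,0,0],
    [0,0,0,0,0],
    [0,0,0,-0.03,0],
    [0.1,0,0,-0.05,0],
    [0.1,0,0,-0.06,0],
    [0.1,0,0,-0.06,0],
  ],
)

```text
clock: 7.85
eef_pos: [481.6, -411.6, 216.2]
eef_rot: [3.14, -0.001, -0.0]
wrist_force: [0.4, -0.6, -0.6]
finger_gap: 51.6
finger_force: 0.0
```

Emit:
arm_command(
  plan=[
    [0.6,-0.0018,-0.0464,0,0],
    [0.6,-0.0018,-0.0464,0,0],
    [0.6,-0.0018,-0.0464,0,0],
    [0.6,-0.0018,-0.0464,0,0],
    [0.6,-0.0018,-0.0464,0,0],
    [0.6,-0.0018,-0.0464,0,0],
    [0.6,-0.0018,-0.0464,0,0],
    [0.6,-0.0018,-0.0464,0,0],
    [0.6,-0.0018,-0.0464,0,0],
    [0.6,-0.0018,-0.0464,0,0],
    [0.6,-0.0018,-0.0464,0,0],
    [0.6,-0.0018,-0.0464,0,0],
    [0.6,-0.0018,-0.0464,0,0],
    [0.6,-0.0018,-0.0464,0,0],
    [0.6,-0.0018,-0.0464,0,0],
    [0.6,-0.0018,-0.0464,0,0],
    [0.6,0,0,0,0],
  ],
)

```text
clock: 9.98
eef_pos: [452.8, 333.2, 213.7]
eef_rot: [-3.141, -0.001, 0.003]
wrist_force: [0.0, -0.9, -0.3]
finger_gap: 75.2
finger_force: 0.0
```

Emit:
arm_command(
  plan=[
    [0.6,0,0.003,0.04,0],
    [0.6,0,0,0.04,0],
    [0.6,0,0,0.03,0],
    [-1,0,0,0,0],
    [-1,0,0,0,0],
    [-1,0,0,0,0],
    [-1,0,0,0,0],
    [-1,0,0,0,0],
  ],
)

```text
clock: 10.98
eef_pos: [453.3, 328.1, 104.1]
eef_rot: [-3.141, -0.001, -0.0]
wrist_force: [-1.6, -1.1, 4.8]
finger_gap: 33.8
finger_force: 20.0
```

Emit:
arm_command(
  plan=[
    [-1,0,0,0.0,0],
    [-1,0,0,-0.03,0],
    [-1,0,0,-0.04,0],
    [-1,0,0,-0.04,0],
    [-1,0.0017,0.0454,0,0],
    [-1,0.0017,0.0454,0,0],
    [-1,0.0017,0.0454,0,0],
    [-1,0.0017,0.0454,0,0],
    [-1,0.0017,0.0454,0,0],
    [-1,0.0017,0.0454,0,0],
    [-1,0.0017,0.0454,0,0],
    [-1,0.0017,0.0454,0,0],
    [-1,0.0017,0.0454,0,0],
    [-1,0.0017,0.0454,0,0],
    [-1,0.0017,0.0454,0,0],
    [-1,0.0017,0.0454,0,0],
    [-1,0.0017,0.0454,0,0],
    [-1,0.0017,0.0454,0,0],
  ],
)

```text
clock: 13.22
eef_pos: [476.6, -309.1, 213.3]
eef_rot: [-3.141, 0.0, -0.0]
wrist_force: [0.4, 0.2, -0.2]
finger_gap: 33.7
finger_force: 20.0
```

Emit:
arm_command(
  plan=[
    [-1,0,0,0.05,0],
    [-1,0,0,0.05,0],
    [-1,0,0,0.05,0],
    [-1,0,0,0.03,0],
    [-1,0,0,0.02,0],
    [-1,0,0,0,0],
    [0,0,0,0,0],
    [0,0,0,0,0],
    [0,0,0,0,0],
    [0,0,0,-0.03,0],
    [0.1,0,0,-0.05,0],
    [0.1,0,0,-0.06,0],
    [0.1,0,0,-0.06,0],
  ],
)

```text
clock: 14.85
eef_pos: [476.6, -307.0, 215.7]
eef_rot: [-3.141, -0.0, 0.0]
wrist_force: [0.7, -0.8, 1.0]
finger_gap: 51.2
finger_force: 0.0
```

Emit:
arm_command(
  plan=[
    [0.8,0.0107,-0.0412,0,0],
    [0.8,0.0107,-0.0412,0,0],
    [0.8,0.0107,-0.0412,0,0],
    [0.8,0.0107,-0.0412,0,0],
    [0.8,0.0107,-0.0412,0,0],
    [0.8,0.0107,-0.0412,0,0],
    [0.8,0,0,0,-0.1775],
    [0.8,0,0,0,-0.1775],
    [0.8,0,0,0,-0.1775],
    [0.8,0,0,0,-0.1775],
    [0.8,0,0,0,-0.1775],
    [0.8,0,0,0,-0.1775],
    [0.8,0,0,0,-0.1775],
    [0.8,0,0,0,-0.1775],
    [0.8,0,0,0,-0.1775],
    [0.8,0,0,0,-0.1775],
    [0.8,0,0,0,-0.1775],
    [0.8,0,0,0,0],
  ],
)

```text
clock: 17.1
eef_pos: [540.9, -60.1, 213.7]
eef_rot: [3.141, -0.0, 1.952]
wrist_force: [0.1, -0.1, -0.4]
finger_gap: 84.6
finger_force: 0.0
```

Run:
```python
from h import *
c=cam('wrist');t=cam('side')
cv2.imwrite('pics/w1.png',c['img']);cv2.imwrite('pics/s1.png',t['img'])
s=manip.read_state();print(s['eef_pos'],s['eef_rot'],s['joints'])
```

```text
[540.99379669 -60.2327682  213.61440971] [ 3.14141044e+00 -1.06073505e-04  1.94824919e+00] [-1.78261994e-01  2.80872478e-01  1.52622748e+00  1.91565352e-04
  1.33439386e+00 -5.55759707e-01]
```

View pics/s1.png

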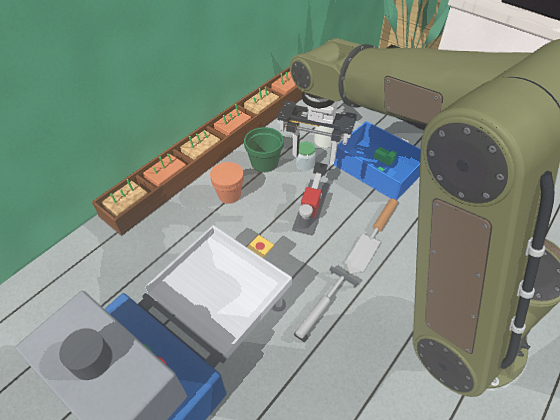

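View pics/w1.png

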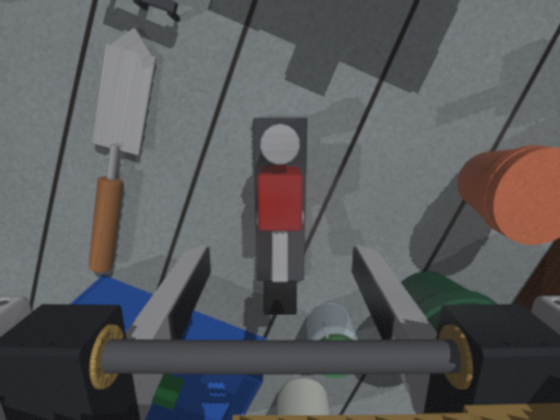

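The side view shows the tray empty and green in the tote at (385,155). The wrist view shows the jack centred between the fingers (housing at px (280,198)).

Emit:
arm_command(
  plan=[
    [0.8,-0.0016,-0.0015,0.04,0],
    [0.8,0,0,0.05,0],
    [0.8,0,0,0.05,0],
    [0.8,0,0,0.03,0],
    [0.8,0,0,0.02,0],
    [-1,0,0,0,0],
    [-1,0,0,0,0],
    [-1,0,0,0,0],
    [-1,0,0,0,0],
    [-1,0,0,0,0],
  ],
  newtons=50,
)

```text
clock: 18.45
eef_pos: [540.6, -62.5, 24.0]
eef_rot: [3.141, 0.0, 1.952]
wrist_force: [-0.8, -0.1, 5.7]
finger_gap: 45.8
finger_force: 50.0
```

Run:
```python
from seg import *
np.set_printoptions(precision=1,suppress=True)
print(manip.read_state()['eef_pos'])
for n in ['top','side']:
    d=np.load(n+'0.npz');P=d['P'];img=d['img']
    hsv=cv2.cvtColor(img,cv2.COLOR_BGR2HSV);z=P[...,2]
    # tray front: white-ish points at rim/yellow pad edges
    m=(z>112)&(z<126)&(P[...,1]>195)&(P[...,1]<450)&(P[...,0]>380)&(P[...,0]<670)&(hsv[...,1]<60)
    q=P[m];r=cv2.minAreaRect(q[:,:2].astype(np.float32));print(n,'rim',len(q),np.array(r[0]),np.array(r[1]),r[2])
    f=[q[(q[:,0]>a)&(q[:,0]<a+20),1].min() for a in range(410,640,25)];print(np.array(f), np.polyfit(np.arange(410,640,25)+10,f,1))
    y=(cv2.inRange(hsv,(20,120,80),(35,255,255))>0)&(z>92)&(z<104)&(abs(P[...,0]-524)<60)&(abs(P[...,1]-180)<60)
    q=P[y];print('pad',q.min(0),q.max(0),np.percentile(q,[3,97],axis=0))
    rd=((hsv[...,0]<8)|(hsv[...,0]>172))&(hsv[...,1]>120)&(z>90)&(abs(P[...,0]-524)<25)&(abs(P[...,1]-180)<30)
    print('dot',rd.sum(),P[rd].mean(0))
```

```text
[540.6 -62.5  24. ]
top rim 456 [519.6 322.8] [251.4 225.2] 1.888375997543335
[208.  210.5 210.2 210.4 210.8 213.1 213.1 213.  213.9 214. ] [  0.  198.4]
pad [498.3 150.9  92.2] [548.6 207.7 103.9] [[501.  151.5  92.9]
 [548.  207.1 102.4]]
dot 42 [524.3 175.1  97.5]
side rim 1003 [520.6 321.5] [253.5 226.4] 1.3978211879730225
[205.9 208.1 207.5 208.6 209.2 210.3 211.  211.5 213.1 213.4] [  0.  192.9]
pad [498.8 148.2  93.7] [550.3 196.9 103.3] [[500.  150.5  94.8]
 [548.3 187.2 101. ]]
dot 46 [524.5 173.9  98.4]
```

Emit:
arm_command(
  plan=[
    [-1,0,0,-0.003,0],
    [-1,0,0,-0.004,0],
    [-1,0,0,0,0],
    [-1,0,0,0,0.088],
    [-1,0,0,0,0.088],
    [-1,0,0,0,0.088],
    [-1,0,0,0,0.089],
    [-1,0.015,-0.0012,0,0],
    [-1,0.0222,-0.0012,0,0],
    [-1,0.0222,-0.0012,0,0],
    [-1,0.015,-0.0012,0,0],
    [-1,0,0,0,0],
  ],
)

```text
clock: 19.95
eef_pos: [533.1, 12.8, 30.4]
eef_rot: [-3.141, -0.0, 1.602]
wrist_force: [0.7, -1.2, -9.5]
finger_gap: 45.9
finger_force: 50.0
```

Run:
```python
from h import *
np.set_printoptions(precision=2,suppress=True)
t=cam('side');P=cloud(t);z=P[...,2];hsv=cv2.cvtColor(t['img'],cv2.COLOR_BGR2HSV)
cv2.imwrite('pics/s2.png',cv2.resize(t['img'][130:290,200:400],None,fx=3.5,fy=3.5))
m=(hsv[...,1]<80)&(z>66)&(z<100)&(abs(P[...,0]-526)<30)&(P[...,1]>40)&(P[...,1]<110)
q=P[m];print('saddle',len(q),np.median(q,0),q.min(0),q.max(0))
if len(q)>10: print(np.linalg.lstsq(np.c_[q[:,:2]-q[:,:2].mean(0),np.ones(len(q))],q[:,2],rcond=None)[0])
print(manip.read_state())
```

```text
saddle 154 [527.94  74.59  83.22] [511.45  41.13  66.55] [546.32  91.01  87.62]
[ 0.06 -0.   82.45]
{'clock': 20.0, 'joints': array([-0.05,  0.48,  1.72, -0.  ,  0.94, -0.08]), 'qd': array([-0.02, -0.  , -0.  , -0.  , -0.  , -0.  ]), 'effort': array([  1.27, -60.64, -30.84,   0.13,   0.04,   0.11]), 'eef_pos': array([533.25,  12.12,  30.42]), 'eef_rot': array([-3.14,  0.  ,  1.6 ]), 'wrist_force': array([-0.23, -0.51, -7.86]), 'moment': array([-0.  , -0.12, -0.03]), 'finger_force': 49.99715209007263, 'finger_gap': 45.83323716963674}
```

View pics/s2.png

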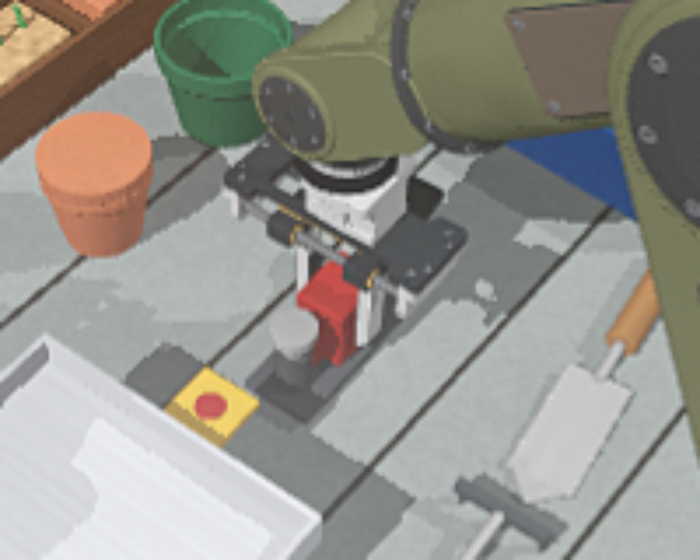

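The crop shows the jack held level and clear of the bench, its saddle (px (295,330)) heading for the yellow pad (px (212,405)).

Emit:
arm_command(
  plan=[
    [-1,0.015,-0.0007,0,0],
    [-1,0.02,-0.0008,0,0],
    [-1,0.02,-0.0008,0,0],
    [-1,0.02,-0.0008,0,0],
    [-1,0.0177,-0.0007,0,0],
    [-1,0.01,-0.0005,0,0.003],
    [-1,0,0,0,0],
    [-1,0,0,0,0],
  ],
)

```text
clock: 21.0
eef_pos: [526.2, 113.9, 30.4]
eef_rot: [-3.142, 0.0, 1.596]
wrist_force: [-0.4, -0.6, -9.2]
finger_gap: 45.7
finger_force: 50.0
```

Within 1 mm. Lower, release and rise.

Emit:
arm_command(
  plan=[
    [-1,0.0007,0,0.003,0],
    [-1,0,0,0.0025,0],
    [-1,0,0,0.001,0],
    [-1,0,0,0,0],
  ],
)

```text
clock: 21.5
eef_pos: [526.1, 114.9, 24.1]
eef_rot: [3.141, 0.0, 1.596]
wrist_force: [-1.3, -1.2, -5.5]
finger_gap: 45.7
finger_force: 50.0
```

Emit:
arm_command(
  plan=[
    [-1,0,0,0.0005,0],
    [0.6,0,0,0,0],
    [0.6,0,0,0,0],
    [0.6,0,0,0,0],
    [0.6,0,0,-0.03,0],
    [0.6,0,0,-0.05,0],
    [0.6,0,0,-0.05,0],
    [-1,-0.03,0,-0.03,0],
    [-1,-0.05,0,0,0],
    [-1,-0.05,0,0,0],
    [-1,0,0,0,0],
  ],
)

```text
clock: 22.88
eef_pos: [529.4, -17.5, 183.6]
eef_rot: [3.141, 0.0, 1.593]
wrist_force: [0.3, 0.6, 0.9]
finger_gap: 38.7
finger_force: 0.0
```

Run:
```python
from h import *
np.set_printoptions(precision=1,suppress=True)
print(manip.read_state()['eef_pos'])
for n in ['side','top','wrist']:
    t=cam(n);P=cloud(t);z=P[...,2];hsv=cv2.cvtColor(t['img'],cv2.COLOR_BGR2HSV)
    def show(nm,m):
        q=P[m]
        if len(q)>8:
            r=cv2.minAreaRect(q[:,:2].astype(np.float32));print(n,nm,len(q),np.median(q,0),np.array(r[0]),np.array(r[1]),r[2])
    roi=(abs(P[...,0]-526)<60)
    H=(hsv[...,0]<8)&(hsv[...,1]>120)
    show('housing',roi&H&(z>66)&(z<78)&(abs(P[...,1]-115)<50))
    show('hpad',roi&(hsv[...,2]<60)&(z>70)&(z<105)&(abs(P[...,1]-15)<50))
    show('base',roi&(z>5)&(z<15)&(P[...,1]>-40)&(P[...,1]<210))
    Y=cv2.inRange(hsv,(20,120,80),(35,255,255))>0
    show('yellow',roi&Y&(z>92)&(z<104)&(P[...,1]>130))
    print(n,'traycorner z',np.nanmedian(z[(abs(P[...,0]-524)<60)&(abs(P[...,1]-300)<40)]))
    if n=='side': cv2.imwrite('pics/s3.png',cv2.resize(t['img'][130:290,200:440],None,fx=3.3,fy=3.3))
```

```text
[529.4 -17.5 183.6]
side housing 199 [523.2 105.1  71.9] [524.1 105.5] [44.9 41.3] 2.247464418411255
side base 480 [508.3  43.9   9.4] [507.3  74.4] [ 70.6 162.3] 1.283942699432373
side yellow 201 [522.5 166.3  98.2] [524.8 172.4] [53.4 46.6] 0.7538688778877258
side traycorner z 98.30256375241902
top housing 267 [525.1 114.4  71.5] [524.1 115.9] [57.2 45. ] 89.3727798461914
top base 335 [509.3  80.    8.8] [525.8 104.7] [199.5 118.8] 89.3790512084961
top yellow 258 [522.  183.7  97.3] [523.3 179.4] [57.  50.1] 89.86138916015625
top traycorner z 96.75224740370322
wrist housing 4071 [527.8 114.9  72. ] [528.1 114.2] [45.3 60.1] 2.0781829357147217
wrist hpad 1604 [530.2  15.7  86. ] [530.2  15.1] [35.5 34.3] 1.404795527458191
wrist base 4023 [519.5  65.5  10.1] [528.2  85.6] [ 62.3 179.9] 1.3759572505950928
wrist yellow 54 [524.3 150.5  93. ] [526.2 150.4] [46.1  0.9] 1.3708924055099487
wrist traycorner z nan
  return np.nanmean(a, axis, out=out, keepdims=keepdims)
```

View pics/s3.png

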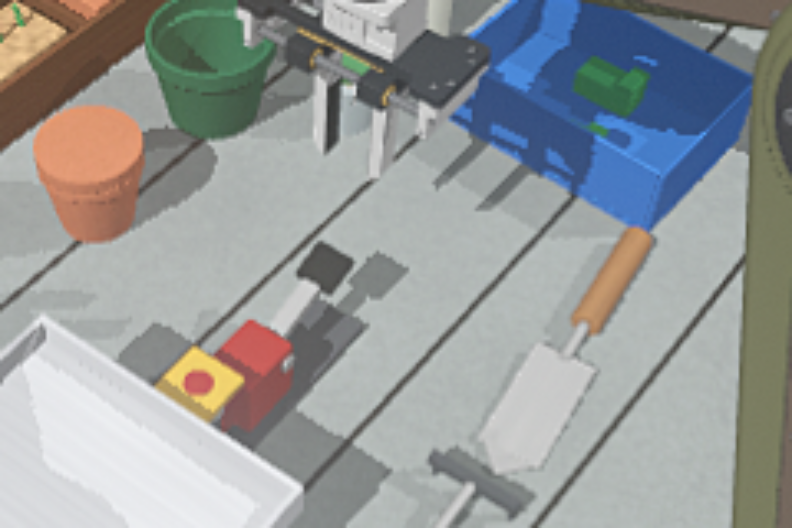

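The crop shows both feet in the tote (px (615,85) and (600,130)), and the jack standing with its housing at (255,365), its saddle under the yellow pad and its handle pad at (325,265).

Emit:
arm_command(
  plan=[
    [-1,0.033,0,0.02,0],
    [-1,0,0,0.04,0],
    [-1,0,0,0.02,0],
    [-1,0,0,0.008,0],
    [-1,0,0,0.008,0],
    [-1,0,0,0.008,0],
  ],
  newtons=20,
)

```text
clock: 23.78
eef_pos: [529.2, 18.1, 80.0]
eef_rot: [3.14, 0.0, 1.597]
wrist_force: [1.0, -2.4, 3.6]
finger_gap: 0.5
finger_force: 1.8
```

Emit:
arm_command(
  plan=[
    [-1,-0.002,0,0.005,0],
    [-1,0,0,0.005,0],
    [-1,0,0,0.005,0],
    [-1,0,0,0.005,0],
    [-1,0,0,0.005,0],
    [-1,0,0,0.004,0],
    [-1,0,0,0.002,0],
    [-1,0,0,0,0],
  ],
)

```text
clock: 24.78
eef_pos: [529.4, 15.1, 49.6]
eef_rot: [3.139, 0.001, 1.596]
wrist_force: [-2.9, -7.8, 15.6]
finger_gap: 0.2
finger_force: 8.0
```

Emit:
arm_command(
  plan=[
    [-1,0,0,0.002,0],
    [-1,0,0,0.001,0],
    [-1,0,0,0.001,0],
    [-1,0,0,0,0],
  ],
)

```text
clock: 25.28
eef_pos: [529.5, 15.3, 46.2]
eef_rot: [3.139, 0.001, 1.596]
wrist_force: [-4.4, -4.5, 19.2]
finger_gap: 0.5
finger_force: 10.5
```

Emit:
arm_command(
  plan=[
    [-1,0,0,0.001,0],
    [-1,0,0,0,0],
  ],
)

```text
clock: 25.52
eef_pos: [529.6, 15.3, 45.8]
eef_rot: [3.139, 0.001, 1.596]
wrist_force: [-8.6, -5.3, 28.3]
finger_gap: 0.7
finger_force: 14.3
```

Emit:
arm_command(
  plan=[
    [-1,0,0,0.0005,0],
    [-1,0,0,0,0],
  ],
)

```text
clock: 25.78
eef_pos: [529.6, 15.3, 45.6]
eef_rot: [3.139, 0.001, 1.596]
wrist_force: [-10.1, -5.4, 32.8]
finger_gap: 0.7
finger_force: 16.2
```

```bash
cat > chk.py <<'E'
from h import *
np.set_printoptions(precision=1,suppress=True)
print(manip.read_state()['eef_pos'],manip.read_state()['wrist_force'])
P0=np.load('side0.npz')['P']
t=cam('side');P=cloud(t);z=P[...,2];hsv=cv2.cvtColor(t['img'],cv2.COLOR_BGR2HSV)
roi=(abs(P[...,0]-526)<60)
q=P[(abs(P[...,0]-524)<80)&(P[...,1]>225)&(P[...,1]<420)&(z>94)&(hsv[...,1]<60)]
print('tray fit slope x,y and z',np.linalg.lstsq(np.c_[q[:,:2]-[524,320],np.ones(len(q))],q[:,2],rcond=None)[0])
Y=(cv2.inRange(hsv,(20,120,80),(35,255,255))>0)&roi&(z>90)&(z<140)&(P[...,1]>130)
print('yellow',Y.sum(),np.median(P[Y],0))
H=(hsv[...,0]<8)&(hsv[...,1]>120)&roi&(z>66)&(z<80)&(abs(P[...,1]-115)<50)
print('housing',H.sum(),np.median(P[H],0))
E
python3 chk.py
```

```text
[529.6  15.3  45.6] [-10.1  -5.4  32.8]
tray fit slope x,y and z [  0.   -0.1 109.4]
yellow 240 [521.8 170.7 121.7]
housing 77 [524.6  94.   71.9]
```

Emit:
arm_command(
  plan=[
    [-1,0,0,-0.005,0],
    [-1,0,0,-0.005,0],
    [-1,0,0,-0.005,0],
    [-1,0,0,-0.005,0],
    [-1,0,0,-0.005,0],
    [-1,0,0,-0.005,0],
    [-1,0,0,-0.005,0],
    [-1,0,0,-0.007,0],
    [-1,0,0,-0.012,0],
    [-1,0,0,0,0],
    [-1,0,0,0,0],
    [-1,0,0,0,0],
    [-1,0,0,0,0],
    [-1,0,0,0,0],
    [-1,0,0,0,0],
  ],
)

```text
clock: 27.7
eef_pos: [528.6, 16.0, 96.9]
eef_rot: [-3.141, 0.0, 1.596]
wrist_force: [-0.2, -0.6, -0.2]
finger_gap: 0.1
finger_force: 0.0
```

```bash
python3 chk.py
python3 - <<'E'
from h import *
t=cam('wrist');P=cloud(t);z=P[...,2];hsv=cv2.cvtColor(t['img'],cv2.COLOR_BGR2HSV)
m=(abs(P[...,0]-526)<60)&(hsv[...,0]<8)&(hsv[...,1]>120)&(z>66)&(z<78)&(abs(P[...,1]-115)<50)
q=P[m];r=cv2.minAreaRect(q[:,:2].astype(np.float32));print(r)
m=(abs(P[...,0]-528)<18)&(z>60)&(z<92)&(abs(P[...,1]-15)<18)&(hsv[...,2]<60);q=P[m];print(len(q),np.median(q,0) if len(q) else'')
E
```

```text
[528.6  16.   96.9] [-0.2 -0.6 -0.2]
tray fit slope x,y and z [-0.   0.  98.5]
yellow 199 [522.8 165.8  97.6]
housing 199 [523.1 105.5  71.8]
((527.8789672851562, 114.35462951660156), (45.742889404296875, 58.92084503173828), 1.3046927452087402)
58 [516.27365547  30.30030609  81.23122501]
```

Tray settled, jack unmoved. Press again to the same depth.

Emit:
arm_command(
  plan=[
    [-1,0,0,0.01,0],
    [-1,0,0,0.006,0],
    [-1,0,0,0.005,0],
    [-1,0,0,0.005,0],
    [-1,0,0,0.005,0],
    [-1,0,0,0.005,0],
    [-1,0,0,0.005,0],
    [-1,0,0,0.005,0],
    [-1,0,0,0.003,0],
    [-1,0,0,0.002,0],
    [-1,0,0,0.001,0],
    [-1,0,0,0,0],
    [-1,0,0,0,0],
  ],
)

```text
clock: 29.42
eef_pos: [529.3, 15.6, 46.3]
eef_rot: [3.14, 0.001, 1.596]
wrist_force: [-5.0, -4.2, 19.6]
finger_gap: 0.4
finger_force: 9.9
```

Emit:
arm_command(
  plan=[
    [-1,0,0,0.001,0],
    [-1,0,0,0.0005,0],
    [-1,0,0,0,0],
    [-1,0,0,0,0],
    [-1,0,0,0,0],
    [-1,0,0,0,0],
  ],
)

```text
clock: 30.18
eef_pos: [529.5, 15.6, 45.7]
eef_rot: [3.139, 0.001, 1.596]
wrist_force: [-10.0, -5.0, 31.1]
finger_gap: 0.4
finger_force: 15.7
```

```bash
python3 chk.py
python3 - <<'E'
from h import *
cv2.imwrite('pics/s4.png',cam('side')['img'])
E
```

```text
[529.5  15.6  45.7] [-10.   -5.   31.1]
tray fit slope x,y and z [  0.   -0.1 109.4]
yellow 246 [521.6 171.1 121.6]
housing 76 [525.6  93.8  71.7]
```

View pics/s4.png

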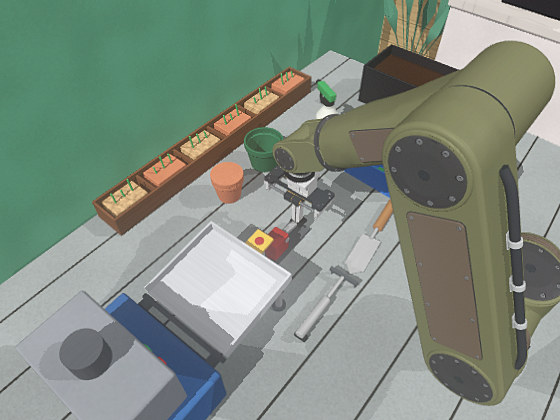

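The picture shows the tray raised on the jack (yellow pad at px (260,240)) and the fingers holding the handle down. The garden things are where they were. Handing in.

```bash
python3 -c "
from cell import ticket; print(ticket.sign_off())"
```

```text
the job is handed in; nothing more can be done
None
```

The job is handed in at about 30 s: both feet are in the tote and the jack is under the lift pad; I pressed the handle down, let it fully up, then pressed it again, and it is still held down with about 31 N, the pad about 23 mm up.

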